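Clear the dry-block heater and rock its stuck block free

ROBOT

A 7-joint arm with a two-finger parallel gripper is mounted at the origin on the work surface. World frame = base frame: x ahead of the robot, y to its left, z up, the work surface at z = 0. Lengths are in m, angles in rad, forces in N, time in s.
With the tool pointing down it reaches from about 0.4 to 0.875 m from the base axis. Payload 19.3 kg.
Tool frame: the origin (TCP) lies on the centre line of the jaws, within the pads' length; the fingertips stand 19 mm ahead of it and the grasp point (between the pads) is the TCP (bot.nose_length is the distance from the TCP to the fingertips, in m); y points along the fingers, z is the direction in which the jaws open and shut, and the axes are right-handed (so a half turn about y gives the same grasp; the last joint's range is limited). The gripper opens to 85 mm and grips with 20 to 120 N. Pads are 22 mm wide; open, the fingers measure 114 mm over their backs; the gripper's body (76 mm by 85 mm) begins 54 mm behind the grasp point. The pads swing forward as they close: fully open they stand 13 mm farther back than shut.
Start: joints at [1.144, 0.521, -0.036, 1.599, 0.021, 1.021, -0.113], TCP at [0.218, -0.586, 0.25] pointing down, gripper open.
Joint ranges: [-2.91, 2.91], [-0.3, 2.13], [-1.5, 1.42], [0.17, 2.43], [-1.26, 4.41], [0.16, 1.93], [-2.52, 2.52]. Speed limits (rad/s): [1.89, 1.89, 2.39, 2.39, 3.01, 3.01, 3.01].

INTERFACE

Orientations are given as [roll, pitch, yaw] about the fixed x, y, z axes, in that order (R = Rz(yaw) Ry(pitch) Rx(roll)).
In Python, from workcell import observe, cams, workorder, bot gives the robot as it stands. The module is installed in compiled form; this text tells all that it offers.
- The arm moves only by the tool apply_moves, never from a script. Its arguments are lists of equal length, an entry for each row: "jaw": the opening, from -1 (shut) to 1 (fully open), so that 0 is half open; "translation": the shift along the world's x, y, z in m, a list of three; "angular": the turn, a rotation vector about the world's x, y, z in degrees, a list of three. In form: {"jaw": [jaw, ...], "translation": [[x, y, z], ...], "angular": [[ax, ay, az], ...]}. A call has 1 to 5 rows; each row is the pose to reach, as a shift and turn from the pose commanded when the call began; what a row does not reach only later rows make up. A row lasts 1/10 s, in which the tool goes at most 50 mm and 8.59 degrees, less where a joint would pass 70% of its speed; a pose out of reach is approached as far as the arm can. A call with a gripper value outside its range is refused whole. The fingers move at their own pace and stop on an object; "newtons" is the grip in N (left out, the last holds). Time passes only in rows, so rows that repeat a pose let the fingers close. It gives the time, the measured TCP pose, the force and the opening at its end, in the units of the state.
- observe(): the state, without advancing time (a new reading comes with each control period).
- cams.grab_frame(name): name is "side" or "top" or "wrist"; returns a dict with "pixels" (400x640x3 uint8, red, green, blue), "mtx" (3x3 intrinsics, pixels), "distortion" ([k1, k2, p1, p2, k3] as OpenCV has them; the pictures are not rectified), "R" (3x3) and "t" (3): a world point X has camera coordinates R X + t. Camera axes: x right, y down, z forward; pixel columns grow to the right and rows downward; lengths in m; the calibration is good to about 2 mm. A picture is of the moment at which its call begins. There is no depth.
- workorder.job_done(): hands the job in, once; it reports no verdict.
The state is a dict: "clock": time; "qpos": joint angles; "qd": joint speeds; "joint_efforts": joint torques, N m; "position": TCP position; "tool_rot": TCP orientation; "force": force on the tool from outside, world axes, zero at the start; "moment": the same for the moment, N m; "grip_width": finger opening in m.
Only numpy, scipy, OpenCV 4.12 (cv2) and the standard library are available. Lean on these libraries where they do the work, as an engineer would, in place of code of your own. Each camera call takes 0.05 s, during which the arm holds its last target. There are 200 camera calls.

TASK

Clear the dry-block heater for a change of block: first nest the two steel beakers that stand on its deck into the big beaker on the bench, the middle one in the big one and then the small one in the middle one. Then grip the stuck aluminium block by its black bar, rock it left and right (as you face the heater) a few times while easing it up until it comes free - a straight pull only lifts the whole heater - and finish while still holding it, level and still, a finger's breadth or so above its well. The heater stays standing where it is and everything else is left alone.

Things in the scene. Friction and masses are not known exactly. Their poses are not given: they have to be found in the camera images.
- heater: White dry-block heater, loose on four rubber feet, 250 (x, depth) x 220 (y, width) x 90 mm high, 2.4 kg. Origin: centre of its underside, at bench level; x points to its rear, away from the robot, y to its left, z up. Flat deck at z = 90 mm; in its rear half a well, centred 45 mm behind the origin (+x), 30 mm deep, 79 (x) x 78 (y) mm, holds the block.
- well_mouth (a point): Centre of the well's mouth, level with the deck, axes as the heater's. A sprung copper plate in the left and right well wall (facing y) presses the block's side with about 23 N along a line 22 mm above the well floor. The plates' friction, about 15 N a side, exceeds together the heater's weight; leaning the block lets one side slide up at a time. They let go once it has risen 22 mm.
- block: Aluminium heating block stuck in the well, 76 (x) x 70 (y) x 45 mm, about 0.5 kg, six holes in its top, axes as the heater's. Origin: centre of its underside, which rests on the well floor 30 mm below the deck, so it stands 15 mm proud of the deck. The well leaves it room to lean about 6 degrees left or right.
- block_grip (a point): Centre of the block's black grip bar, 76 mm above the block's origin, axes as the block's. The bar stands on two posts and is 56 mm long (x), 16 mm thick (y), 34 mm tall, from 59 to 93 mm above the block's origin.
- beaker_l: Big steel beaker on the bench beside the heater, to its left or right: round, 72 mm across the rim (66 at the foot), 60 mm tall, wall 2.5 mm, bottom 6 mm thick. Origin: centre of its underside, z up.
- beaker_m: Middle steel beaker, on the deck in front of the block, left or right: 56 mm across the rim (51 at the foot), 66 mm tall, wall 2.5 mm, bottom 6 mm thick, 100 g. Origin: centre of its underside. Nested, its rim stands 12 mm above that of the big one.
- beaker_s: Small steel beaker, on the deck on the other side: 40 mm across the rim (36 at the foot), 72 mm tall, wall 2.5 mm, bottom 6 mm thick, 60 g. Origin: centre of its underside. Nested, its rim stands 12 mm above that of the middle one.
- jar: Bystander, leave alone: screw-cap jar, clear body, blue cap, 68 mm across, 75 mm tall. Origin: centre of its underside.
- spare_block: Bystander, leave alone: spare aluminium block with four wide holes and a red grip bar, 76 x 70 mm, 93 mm tall. Origin: centre of its underside.
- tube_rack: Bystander, leave alone: blue rack with five capped tubes, 70 x 160 mm, 107 mm tall. Origin: centre of its underside.
- wash_bottle: Bystander, leave alone: white wash bottle with red cap and bent spout, 66 mm across, 175 mm tall. Origin: centre of its underside.
- amber_bottle: Bystander, leave alone: amber reagent bottle, black cap, 72 mm across, 150 mm tall. Origin: centre of its underside.
- thermometer: Bystander, leave alone: orange hand-held thermometer lying flat, 60 x 130 mm, 26 mm tall. Origin: centre of its underside.
- spatula: Bystander, leave alone: slim double-ended steel laboratory spatula lying flat, 180 mm long, 5 mm tall. Origin: centre of its underside.

How it is judged:
By the outcome, as a careful person would: the job done as asked, in the order asked, and still so for the second after the job is handed in, while the arm keeps its last pose, push and grip.
It also fails if it takes over 64 s, if anything falls off the work surface, if the arm or the gripper's body presses on something with over 40 N, if the wrist force passes 120 N, or if a joint passes its speed limit or range.

## Working session

There is one attempt and no reset: what is moved stays moved. The work goes in short steps, Python scripts to look and compute and a tool call to move; the robot and the scene stay as the last step left them, time stands still between calls to the robot, and variables do not carry over. Pictures are saved under pics/ and viewed, about 8 in all and at most 12, crops included, and the job is handed in when it is done.

Besides the shell and the picture viewer there is one more tool, called as a command line: name --argument value ..., lists and objects as JSON in quotes. apply_moves: Moves the arm, as the interface text tells. Its arguments: {"type":"object","properties":{"jaw":{"type":"array"},"translation":{"type":"array"},"angular":{"type":"array"},"newtons":{"type":"number"}},"required":["jaw","translation","angular"]}

```bash
mkdir -p pics
cat > h.py <<'E'
import numpy as np, cv2
from workcell import observe, cams, workorder, bot
def grab(n,f):
    d=cams.grab_frame(n); cv2.imwrite(f'pics/{f}.png',d['pixels'][:,:,::-1]); np.savez(f'pics/{f}.npz',**{k:np.array(d[k]) for k in d}); return d
def ray(d,uv):
    p=cv2.undistortPoints(np.array([[uv]],float),d['mtx'],d['distortion'])[0,0]
    R=d['R'];return -R.T@d['t'], R.T@np.array([p[0],p[1],1.])
def onz(d,uv,z):
    c,v=ray(d,uv); return c+v*(z-c[2])/v[2]
def proj(d,X):
    return cv2.projectPoints(np.array(X,float).reshape(-1,3),cv2.Rodrigues(d['R'])[0],d['t'].reshape(3,1),d['mtx'],d['distortion'])[0].reshape(-1,2)
def load(f): 
    return dict(np.load(f'pics/{f}.npz'))
E
python3 - <<'E'
from h import *
for n in('top','side'):
    d=grab(n,n+'0'); print(n,-d['R'].T@d['t'],d['R'][2])
print(observe(),bot.nose_length)
E
```

```text
top [ 0.51310928 -0.03004914  1.30450933] [ 8.13038067e-02  6.66186315e-04 -9.96689143e-01]
side [0.46771413 1.00561192 1.30007913] [ 0.09274757 -0.65440728 -0.75043255]
{'clock': 0.1, 'qpos': array([ 1.14377046,  0.52196588, -0.03629437,  1.59991643,  0.02117991,
        1.02110908, -0.11281389]), 'qd': array([ 0.00113292, -0.00216244,  0.00125342, -0.00252135, -0.0014037 ,
        0.0006542 , -0.00034513]), 'joint_efforts': array([ 4.36015907e-03, -9.28490996e+01,  1.98425800e+00, -3.70532584e+01,
        1.81558763e-02,  5.28312841e-03,  4.78291838e-05]), 'position': array([ 0.21817681, -0.58539412,  0.24978887]), 'tool_rot': array([-1.57180844e+00, -6.97876761e-05, -2.78483142e+00]), 'force': array([-0.80906124,  0.13615324, -0.2560658 ]), 'moment': array([-0.04696426,  0.00181713,  0.04053992]), 'grip_width': 0.08545650975594746} 0.019
```

View pics/top0.png

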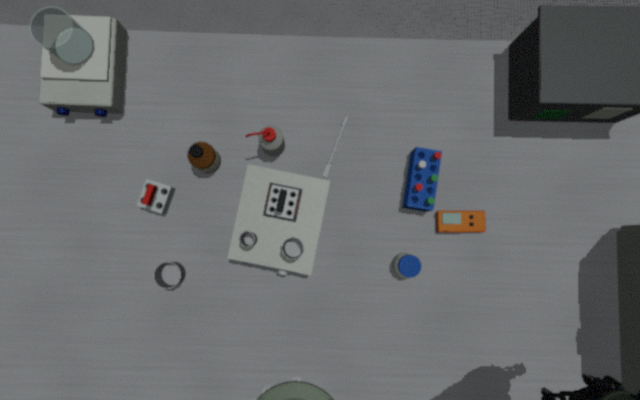

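View pics/side0.png

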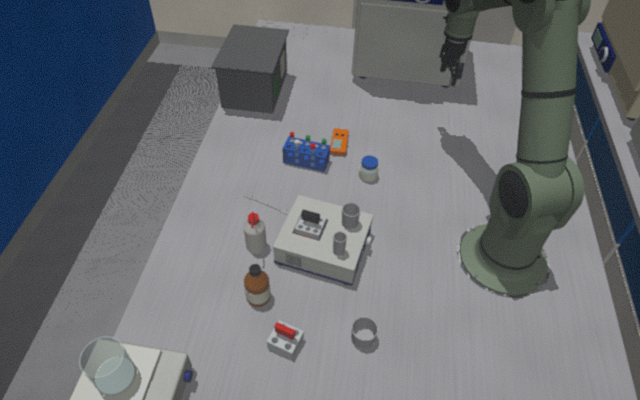

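Top view: the heater spans about (230-330, 165-275). Small beaker rim is near (248,240), middle near (292,249), big on the bench near (171,275), block bar near (282,202). An enlarged crop comes next.

Run:
```python
import cv2
a=cv2.imread('pics/top0.png')[150:290,145:345]
cv2.imwrite('pics/c1.png',cv2.resize(a,None,fx=4,fy=4,interpolation=cv2.INTER_CUBIC))
```

```text
(no output)
```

View pics/c1.png

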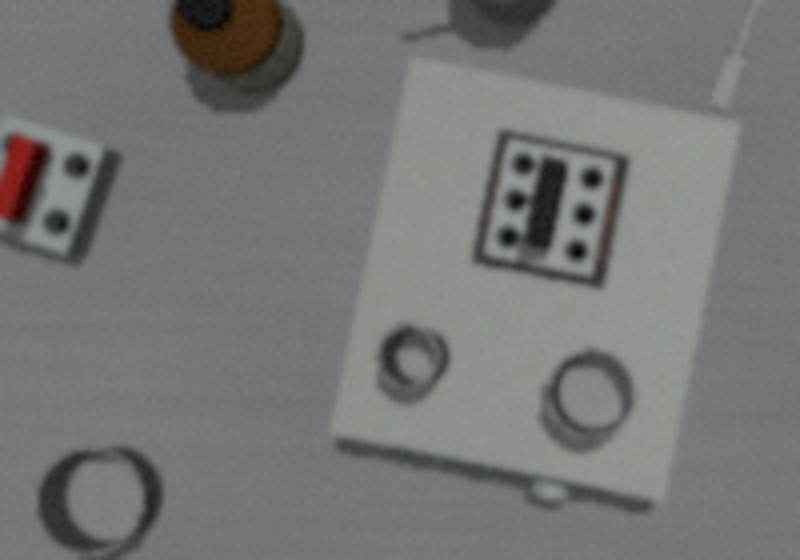

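Run:
```python
from h import *
d=load('top0')
f=lambda u,v:(145+(u+.5)/4-.5,150+(v+.5)/4-.5)
print('nadir',proj(d,[.513,-.03,0]))
C=np.array([onz(d,f(*c),.09)[:2] for c in [(410,57),(740,122),(660,502),(333,437)]])
print(C, C.mean(0),[np.linalg.norm(C[i]-C[(i+1)%4]) for i in range(4)])
ax=(C[0]+C[1]-C[2]-C[3]); print('yaw',np.degrees(np.arctan2(ax[1],ax[0])), )
ay=(C[0]+C[3]-C[1]-C[2]); print(np.degrees(np.arctan2(-ay[0],ay[1])))
print('bar',onz(d,f(547,157),.153),onz(d,f(542,250),.153))
print('S',onz(d,f(417,354),.162),'M',onz(d,f(590,391),.156),'L',onz(d,f(94,500),.06))
```

```text
nadir [[311.998834   241.09062974]]
[[ 0.70973651  0.1454646 ]
 [ 0.6730635  -0.07158006]
 [ 0.42580021 -0.02636527]
 [ 0.46151252  0.1850678 ]] [0.56752819 0.05814677] [np.float64(0.2201210885413162), np.float64(0.25136330762360715), np.float64(0.21442787636847116), np.float64(0.25136340526455103)]
yaw -9.713796893809032
-9.58878493122726
bar [0.63958556 0.04936159 0.153     ] [0.58191022 0.05050881 0.153     ]
S [0.51595841 0.12362637 0.162     ] M [0.49637709 0.01807881 0.156     ] L [0.41532582 0.34447106 0.06      ]
```

```bash
cat > ov.py <<'E'
from h import *
def circ(c,r,z):
    t=np.linspace(0,2*np.pi,73); return np.c_[c[0]+r*np.cos(t),c[1]+r*np.sin(t),0*t+z]
def over(f,box,k,circs):
    d=load(f); x0,y0,x1,y1=box
    a=cv2.resize(d['pixels'][y0:y1,x0:x1,::-1],None,fx=k,fy=k,interpolation=cv2.INTER_CUBIC)
    for c in circs:
        p=(proj(d,circ(*c[:3]))+.5-[x0,y0])*k-.5
        cv2.polylines(a,[np.round(p).astype(int)],True,c[3],1)
    return a
E
python3 - <<'E'
from ov import *
S,M,L=(.516,.1236),(.4965,.018),(.4153,.3445)
G,B=(0,255,0),(0,0,255)
cs=[(S,.02,.162,G),(S,.018,.09,B),(M,.028,.156,G),(M,.0255,.09,B),(L,.036,.06,G),(L,.033,0,B)]
a=over('top0',(145,215,315,295),4,cs); b=over('side0',(325,195,395,355),4,cs)
b=np.hstack([b[:260],b[460:640][:,:280].repeat(1,0)[:260] if 0 else np.zeros((260,20,3),np.uint8),np.vstack([b[460:],np.zeros((80,280,3),np.uint8)])])
b=np.hstack([b,np.zeros((260,100,3),np.uint8)]); cv2.imwrite('pics/c2.png',np.vstack([a,b]))
E
```

```text
(no output)
```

View pics/c2.png

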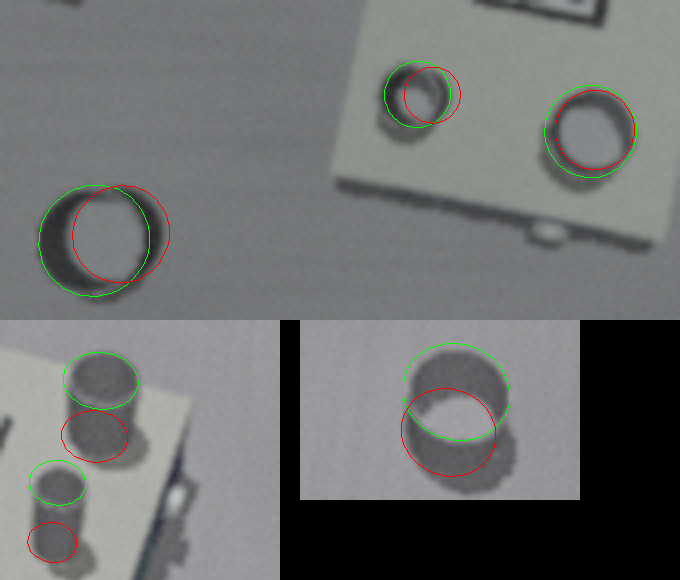

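The green rim overlays fit to about 2-3 mm. I'll now move above the middle beaker with the jaws turned to the heater's y axis.

apply_moves --jaw '[1,1,1,1,1]' --translation '[[0.0185,0.04,0],[0.037,0.08,0],[0.0555,0.12,0],[0.074,0.16,0],[0.0925,0.2,0]]' --angular '[[0,0,-2],[0,0,-4],[0,0,-6],[0,0,-8],[0,0,-10]]' --newtons 40

```text
clock: 0.6
position: [0.3111, -0.3839, 0.2502]
tool_rot: [-1.571, -0.0, -2.961]
force: [0.7, 0.2, 0.2]
grip_width: 0.0855
```

apply_moves --jaw '[1,1,1,1,1]' --translation '[[0.0185,0.04,0],[0.037,0.08,0],[0.0555,0.12,0],[0.074,0.16,0],[0.0925,0.2,0]]' --angular '[[0,0,-2],[0,0,-4],[0,0,-6],[0,0,-8],[0,0,-10]]'

```text
clock: 1.1
position: [0.4036, -0.1839, 0.2503]
tool_rot: [-1.571, 0.0, -3.135]
force: [1.2, -1.0, 0.5]
grip_width: 0.0852
```

apply_moves --jaw '[1,1,1,1,1]' --translation '[[0.0185,0.04,0],[0.037,0.08,0],[0.0555,0.12,0],[0.074,0.16,0],[0.0925,0.2,0]]' --angular '[[0,0,-2],[0,0,-4],[0,0,-6],[0,0,-8],[0,0,-10]]'

```text
clock: 1.6
position: [0.4961, 0.0161, 0.2502]
tool_rot: [-1.571, -0.0, 2.973]
force: [-0.3, -0.2, -0.4]
grip_width: 0.0854
```

Run:
```python
from h import *
d=grab('wrist','w1'); print(-d['R'].T@d['t'],d['R'][2],observe()['position'])
from ov import *
G,B=(0,255,0),(0,0,255)
a=over('w1',(0,0,640,400),1,[((.495,.018),.028,.156,G),((.514,.1255),.02,.162,G),((.4153,.3445),.036,.06,G)])
cv2.imwrite('pics/w1o.png',a)
```

```text
[0.5626892  0.00482854 0.37443959] [-0.26396192  0.04542039 -0.96346307] [0.49842689 0.02310517 0.2502876 ]
```

View pics/w1o.png

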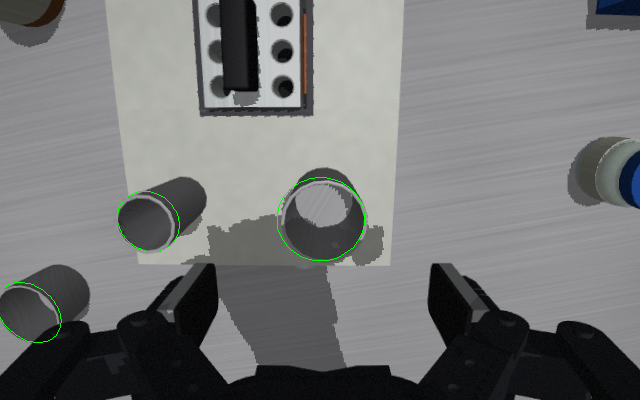

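Wrist view: the middle rim is centred near (326,220), about 2.5 mm to the right of my overlay. The small rim at (147,221) and the big rim agree with theirs. Next I check the settled pose.

Run:
```python
from h import *
d=cams.grab_frame('wrist'); s=observe(); print(s['clock'],s['position'],s['tool_rot'],s['qd'])
d=cams.grab_frame('wrist'); s=observe(); print(s['clock'],s['position'],-d['R'].T@d['t'])
```

```text
1.7 [0.49716338 0.01994336 0.25004248] [-1.57303170e+00  5.42367466e-05  2.97992440e+00] [ 0.06966518 -0.02606178  0.05539346  0.0540834   0.00594695  0.00100833
  0.11931814]
1.75 [0.49617588 0.01703171 0.24986814] [0.56373596 0.00885569 0.37427772]
```

apply_moves --jaw '[1,1,1,1,1]' --translation '[[0,0,-0.02],[0,0.001,-0.045],[0,0.001,-0.07],[0,0.001,-0.082],[0,0.001,-0.087]]' --angular '[[0,0,0],[0,0,0],[0,0,0],[0,0,0],[0,0,0]]'

```text
clock: 2.25
position: [0.4952, 0.0147, 0.1625]
tool_rot: [-1.57, -0.002, 2.974]
force: [-0.0, -0.1, -0.2]
grip_width: 0.0851
```

apply_moves --jaw '[0.5,0.4,0.2,0.1,0.0]' --translation '[[0,0,0],[0,0,0],[0,0,0],[0,0,0],[0,0,0]]' --angular '[[0,0,0],[0,0,0],[0,0,0],[0,0,0],[0,0,0]]' --newtons 30

```text
clock: 2.75
position: [0.4963, 0.0153, 0.1647]
tool_rot: [-1.571, 0.002, 2.974]
force: [-3.6, -0.4, 11.5]
grip_width: 0.0545
```

Run:
```python
from h import *
a=grab('side','s1');s=observe(); print(s['position'],s['force'],s['grip_width'])
b=grab('wrist','w2')
A=cv2.resize(a['pixels'][170:270,300:400,::-1],None,fx=4,fy=4,interpolation=cv2.INTER_CUBIC)
B=b['pixels'][:,120:520,::-1]
cv2.imwrite('pics/c3.png',np.hstack([A,B]))
```

```text
[0.49631769 0.01533304 0.16466959] [-2.75195958 -0.7522767  11.59471805] 0.05450009866663293
```

View pics/c3.png

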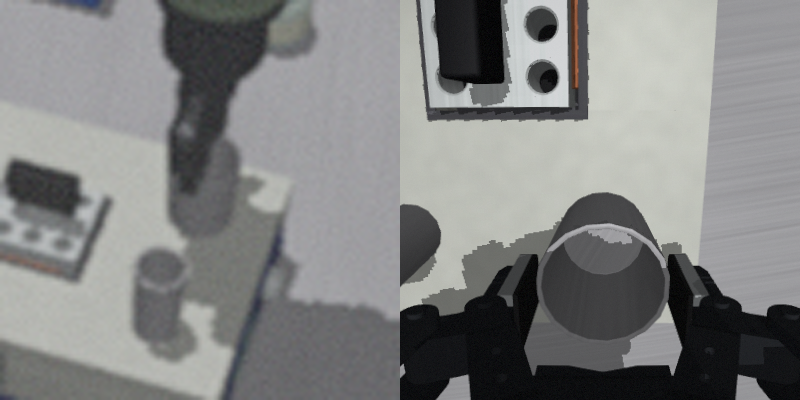

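Run:
```python
from h import *
d=load('s1')
for y,uv in((.045,(346.5,218.7)),(.052,(346.5,218.7)),(.06,(346.5,218.7))):
    c,v=ray(d,uv); print(y,c+v*(y-c[1])/v[1])
for z in(.156,.146,.14,.135,.13): print(z,(proj(d,[[.496,.0155+.0285,z],[.496,.0155+.036,z]])-[300,170])*4)
```

```text
0.045 [0.50217422 0.045      0.14457551]
0.052 [0.50192311 0.052      0.15299569]
0.06 [0.50163612 0.06       0.16261875]
0.156 [[195.47681771 185.02606307]
 [194.33936442 192.7462987 ]]
0.146 [[194.54365807 193.65005654]
 [193.40869115 201.35964599]]
0.14 [[193.98814928 198.78299741]
 [192.85467893 206.4860998 ]]
0.135 [[193.52771361 203.03694015]
 [192.395493   210.73458127]]
0.13 [[193.06952292 207.26967783]
 [191.93855433 214.96180837]]
```

Tips are about 11 mm below the rim and the grip width of 54.5 mm matches the beaker. I'll lift and carry it over the big beaker.

apply_moves --jaw '[0,0,0,0,0]' --translation '[[0,0,0.03],[0,0,0.07],[-0.01,0.03,0.1],[-0.03,0.07,0.1],[-0.05,0.11,0.1]]' --angular '[[0,0,0],[0,0,0],[0,0,0],[0,0,0],[0,0,0]]'

```text
clock: 3.35
position: [0.4455, 0.1264, 0.265]
tool_rot: [-1.572, 0.003, 2.973]
force: [0.9, -0.4, -0.8]
grip_width: 0.0546
```

apply_moves --jaw '[0,0,0,0,0]' --translation '[[-0.007,0.045,0],[-0.014,0.09,0],[-0.021,0.135,0],[-0.028,0.18,0],[-0.03,0.219,0]]' --angular '[[0,0,0],[0,0,0],[0,0,0],[0,0,0],[0,0,0]]'

```text
clock: 3.85
position: [0.4194, 0.3101, 0.2629]
tool_rot: [-1.57, -0.003, 2.974]
force: [0.6, -0.7, -1.8]
grip_width: 0.0545
```

apply_moves --jaw '[0,0,0,0,0]' --translation '[[0,0,-0.03],[0,0,-0.06],[0,0,-0.09],[0,0,-0.09],[0,0,-0.09]]' --angular '[[0,0,0],[0,0,0],[0,0,0],[0,0,0],[0,0,0]]'

```text
clock: 4.35
position: [0.4198, 0.3093, 0.1732]
tool_rot: [-1.57, -0.004, 2.974]
force: [-0.2, 0.1, 0.2]
grip_width: 0.0544
```

Run:
```python
from ov import *
a=grab('side','s2');s=observe(); print(s['position'],s['force'],s['grip_width'])
grab('top','t2')
p=s['position'];G,B=(0,255,0),(0,0,255);L=(.4153,.3445)
cs=[(L,.036,.06,G),(p,.0255,p[2]-.0747,B)]
cv2.imwrite('pics/c4.png',np.hstack([over('side','',1,[]) if 0 else over('s2',(310,240,410,370),4,cs),over('t2',(120,200,220,330),4,cs)]))
```

```text
[0.42018235 0.30949375 0.17376016] [0.67587893 0.57956753 0.20567248] 0.05435112901036048
```

View pics/c4.png

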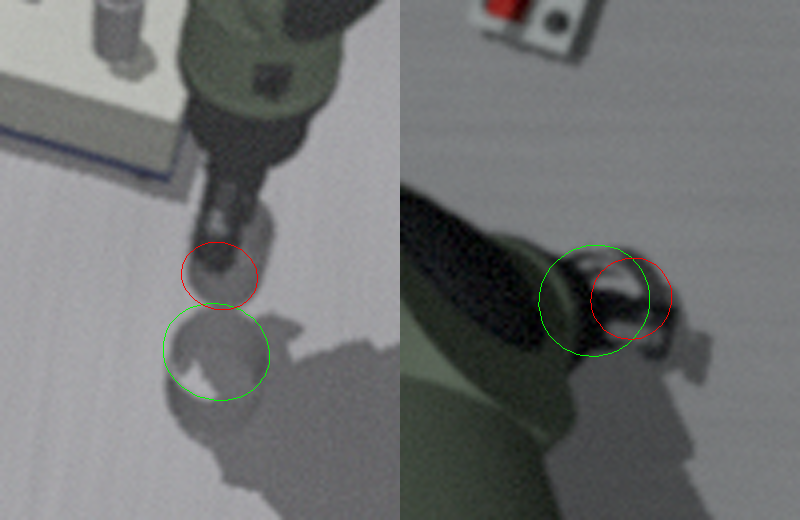

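Run:
```python
from ov import *
d=load('w2')
for uv in((323,284),(323,225),(323,340),(257,284),(388,284)): print(uv,onz(d,uv,.156))
print(proj(d,circ((.496,.0155),.028,.156))[::9].round())
d=load('w1'); print(onz(d,(326,220),.156))
# current wrist
d=grab('wrist','w3'); s=observe(); print(s['position'])
p=s['position'];cs=[((.4153,.3445),.036,.06,(0,255,0)),(p,.028,p[2]-.0747+.066,(0,0,255)),((p[0]-.003,p[1]),.028,p[2]-.0747+.066,(255,255,0))]
cv2.imwrite('pics/c5.png',over('w3',(0,0,640,400),1,cs))
```

```text
(323, 284) [0.49437142 0.01563113 0.156     ]
(323, 225) [0.51955312 0.01138858 0.156     ]
(323, 340) [0.46775181 0.02011538 0.156     ]
(257, 284) [0.4988172  0.04248072 0.156     ]
(388, 284) [ 0.48985534 -0.01077801  0.156     ]
[[311. 216.]
 [265. 243.]
 [256. 290.]
 [285. 328.]
 [333. 338.]
 [376. 315.]
 [390. 270.]
 [364. 228.]
 [311. 216.]]
[0.49444179 0.01434677 0.156     ]
[0.4202854  0.30950815 0.1738541 ]
```

View pics/c5.png

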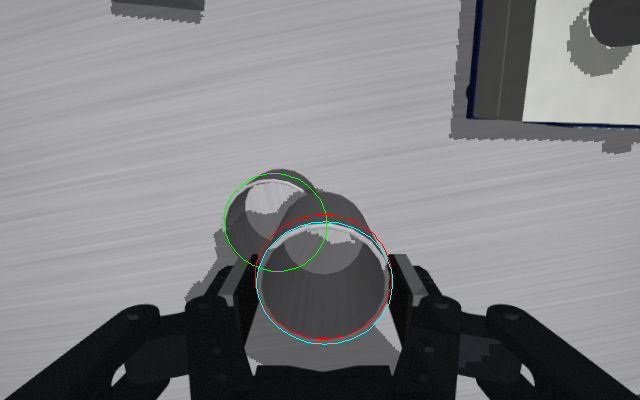

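Wrist view: the held beaker's rim is centred about 3 mm toward -x of the TCP. The big beaker's visible rim is about 3 mm nearer than the overlay (top edge row 178 vs 172). The move stopped short at y=0.3095, so I correct that and lower.

apply_moves --jaw '[0,0,0,0,0]' --translation '[[-0.002,0.015,0],[-0.005,0.035,0],[-0.005,0.035,-0.005],[-0.005,0.035,-0.025],[-0.005,0.035,-0.045]]' --angular '[[0,0,0],[0,0,0],[0,0,0],[0,0,0],[0,0,0]]'

```text
clock: 5.0
position: [0.4151, 0.3444, 0.1278]
tool_rot: [-1.572, -0.002, 2.974]
force: [0.4, -0.8, -0.4]
grip_width: 0.0542
```

apply_moves --jaw '[0,0,0,0,0]' --translation '[[0,0,-0.012],[0,0,-0.024],[0,0,-0.036],[0,0,-0.042],[0,0,-0.042]]' --angular '[[0,0,0],[0,0,0],[0,0,0],[0,0,0],[0,0,0]]'

```text
clock: 5.5
position: [0.4144, 0.3439, 0.0845]
tool_rot: [-1.569, -0.004, 2.974]
force: [0.2, 0.8, -1.5]
grip_width: 0.0546
```

apply_moves --jaw '[0,0,0.25,0.5,0.8]' --translation '[[0,0,-0.001],[0,0,-0.002],[0,0,-0.002],[0,0,-0.002],[0,0,-0.002]]' --angular '[[0,0,0],[0,0,0],[0,0,0],[0,0,0],[0,0,0]]'

```text
clock: 6.0
position: [0.4147, 0.3442, 0.0833]
tool_rot: [-1.57, -0.004, 2.974]
force: [0.2, 0.1, 0.2]
grip_width: 0.0762
```

apply_moves --jaw '[1,1,1,1,1]' --translation '[[0,0,0],[0,0,0.02],[0,0,0.05],[0,0,0.1],[0,0,0.15]]' --angular '[[0,0,0],[0,0,0],[0,0,0],[0,0,0],[0,0,0]]'

```text
clock: 6.5
position: [0.4142, 0.3437, 0.2347]
tool_rot: [-1.569, -0.004, 2.974]
force: [0.8, 0.3, 0.1]
grip_width: 0.0859
```

Run:
```python
from ov import *
d=grab('wrist','w4'); s=observe(); print(s['position'],s['force'])
cs=[((.4125,.3445),.036,.06,(0,255,0)),((.4125,.3445),.028,.072,(0,0,255)),((.514,.126),.02,.162,(255,255,0))]
cv2.imwrite('pics/c6.png',over('w4',(0,0,640,400),1,cs))
```

```text
[0.41650972 0.34552663 0.24250306] [ 2.6112099   3.51373752 10.90777055]
```

View pics/c6.png

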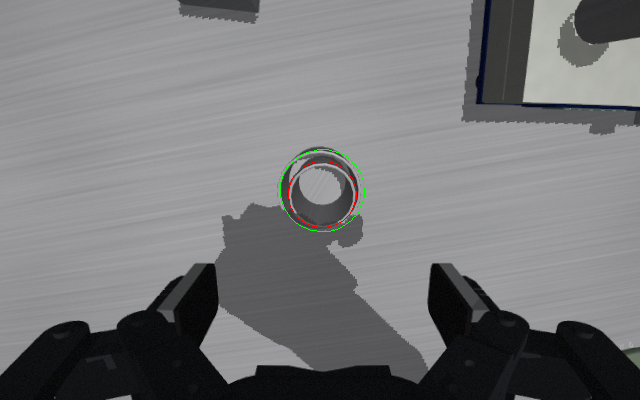

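Wrist view: the middle rim (289-357, 164-228) sits inside the big rim, so the first nesting is done. Next is the small beaker.

apply_moves --jaw '[1,1,1,1,1]' --translation '[[0.014,-0.031,0],[0.028,-0.062,0],[0.042,-0.093,0],[0.056,-0.124,0],[0.07,-0.155,0]]' --angular '[[0,0,0],[0,0,0],[0,0,0],[0,0,0],[0,0,0]]'

```text
clock: 7.05
position: [0.485, 0.1878, 0.2332]
tool_rot: [-1.57, -0.004, 2.974]
force: [0.7, 0.3, 0.6]
grip_width: 0.0855
```

apply_moves --jaw '[1,1,1,1,1]' --translation '[[0.014,-0.031,0],[0.028,-0.062,0],[0.028,-0.062,0],[0.028,-0.062,0],[0.028,-0.062,0]]' --angular '[[0,0,0],[0,0,0],[0,0,0],[0,0,0],[0,0,0]]'

```text
clock: 7.55
position: [0.5123, 0.128, 0.2331]
tool_rot: [-1.57, -0.004, 2.975]
force: [-0.3, -0.2, -0.1]
grip_width: 0.0855
```

Run:
```python
from ov import *
d=grab('wrist','w5'); s=observe(); print(s['position'],s['tool_rot'])
cs=[((.513,.126),.02,.162,(0,255,0)),((.513,.126),.018,.09,(0,0,255))]
cv2.imwrite('pics/c7.png',over('w5',(0,0,640,400),1,cs))
```

```text
[0.51218579 0.1281706  0.23309535] [-1.56995959 -0.0040968   2.97513997]
```

View pics/c7.png

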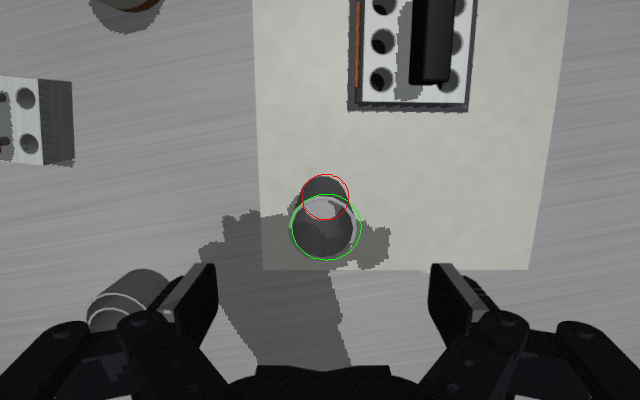

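Small rim is centred near (323,228), within 2 mm of the TCP axis. I'll descend and grip.

apply_moves --jaw '[1,1,1,1,1]' --translation '[[0,0,-0.02],[0,0,-0.04],[0,0,-0.055],[0,0,-0.061],[0,0,-0.061]]' --angular '[[0,0,0],[0,0,0],[0,0,0],[0,0,0],[0,0,0]]'

```text
clock: 8.1
position: [0.5121, 0.1276, 0.1717]
tool_rot: [-1.569, -0.005, 2.975]
force: [-0.2, -1.4, 0.7]
grip_width: 0.0856
```

apply_moves --jaw '[0.5,0.2,0.0,-0.1,-0.3]' --translation '[[0,0,0],[0,0,0],[0,0,0],[0,0,0],[0,0,0]]' --angular '[[0,0,0],[0,0,0],[0,0,0],[0,0,0],[0,0,0]]' --newtons 30

```text
clock: 8.6
position: [0.5131, 0.1273, 0.1729]
tool_rot: [-1.571, -0.003, 2.974]
force: [0.2, -0.1, 7.6]
grip_width: 0.0384
```

apply_moves --jaw '[-0.4,-0.4,-0.4,-0.4,-0.4]' --translation '[[0,0,0],[0,0,0],[0,0,0.02],[0,0,0.05],[0,0,0.08]]' --angular '[[0,0,0],[0,0,0],[0,0,0],[0,0,0],[0,0,0]]'

```text
clock: 9.1
position: [0.5123, 0.1269, 0.2531]
tool_rot: [-1.569, -0.004, 2.973]
force: [-0.4, -0.0, -0.5]
grip_width: 0.0385
```

apply_moves --jaw '[-0.4,-0.4,-0.4,-0.4,-0.4]' --translation '[[-0.014,0.031,0],[-0.028,0.062,0],[-0.042,0.093,0],[-0.056,0.124,0],[-0.07,0.155,0]]' --angular '[[0,0,0],[0,0,0],[0,0,0],[0,0,0],[0,0,0]]'

```text
clock: 9.6
position: [0.4419, 0.2833, 0.2524]
tool_rot: [-1.57, -0.004, 2.973]
force: [0.9, 0.2, -1.5]
grip_width: 0.0378
```

apply_moves --jaw '[-0.4,-0.4,-0.4,-0.4,-0.4]' --translation '[[-0.014,0.031,0],[-0.03,0.062,0],[-0.03,0.062,-0.02],[-0.03,0.062,-0.05],[-0.03,0.062,-0.08]]' --angular '[[0,0,0],[0,0,0],[0,0,0],[0,0,0],[0,0,0]]'

```text
clock: 10.1
position: [0.4125, 0.3445, 0.1716]
tool_rot: [-1.571, -0.003, 2.974]
force: [0.7, 0.3, -0.6]
grip_width: 0.0377
```

apply_moves --jaw '[-0.4,-0.4,-0.4]' --translation '[[0,0,0],[0,0,0],[0,0,0]]' --angular '[[0,0,0],[0,0,0],[0,0,0]]'

```text
clock: 10.4
position: [0.4132, 0.3445, 0.1737]
tool_rot: [-1.571, -0.003, 2.973]
force: [-0.7, 0.3, -0.5]
grip_width: 0.038
```

Run:
```python
from ov import *
d=grab('wrist','w6'); s=observe(); print(s['position'],s['force']);p=s['position']
cs=[((.4115,.344),.028,.072,(0,255,0)),(p,.02,p[2]-.083+.072,(0,0,255)),((p[0]-.003,p[1]),.02,p[2]-.083+.072,(255,255,0))]
cv2.imwrite('pics/c8.png',over('w6',(120,50,520,400),2,cs)[:600])
```

```text
[0.41319672 0.34456039 0.17367748] [ 0.0040698  -0.49063479 -0.62554952]
```

View pics/c8.png

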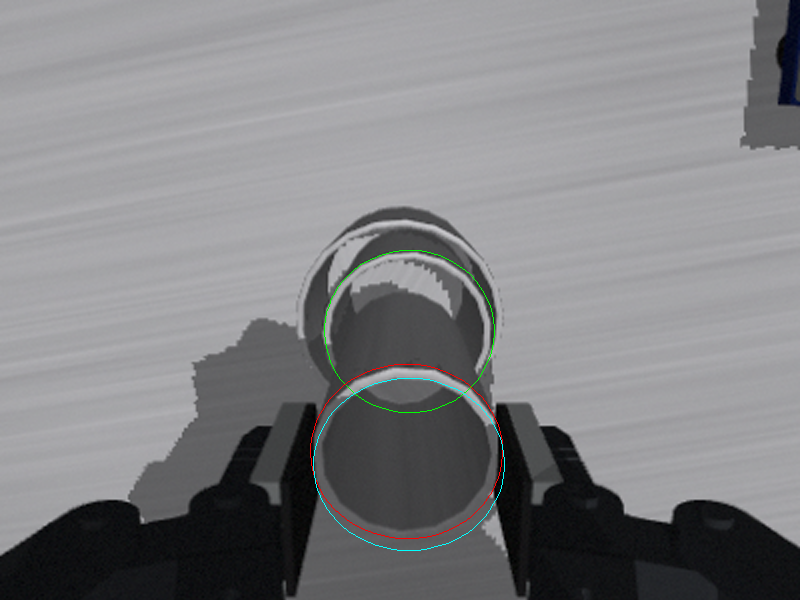

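The held small beaker matches the TCP and the middle rim matches the overlay. I'll lower to about 3 mm above seating and release.

apply_moves --jaw '[-0.4,-0.4,-0.4,-0.4,-0.4]' --translation '[[-0.001,0,-0.02],[-0.001,0,-0.04],[-0.001,0,-0.055],[-0.001,0,-0.067],[-0.001,0,-0.074]]' --angular '[[0,0,0],[0,0,0],[0,0,0],[0,0,0],[0,0,0]]'

```text
clock: 10.95
position: [0.4118, 0.3443, 0.098]
tool_rot: [-1.57, -0.004, 2.974]
force: [0.3, 0.7, 0.0]
grip_width: 0.0376
```

apply_moves --jaw '[-0.4,-0.4,-0.1,0.1,0.1]' --translation '[[0,0,-0.002],[0,0,-0.003],[0,0,-0.003],[0,0,-0.003],[0,0,-0.003]]' --angular '[[0,0,0],[0,0,0],[0,0,0],[0,0,0],[0,0,0]]'

```text
clock: 11.45
position: [0.4117, 0.3443, 0.0955]
tool_rot: [-1.57, -0.004, 2.974]
force: [-0.2, -0.0, -0.0]
grip_width: 0.0471
```

apply_moves --jaw '[0.4,0.7,1,1,1]' --translation '[[0,0,0.005],[0,0,0.02],[0,0,0.05],[0,0,0.1],[0,0,0.15]]' --angular '[[0,0,0],[0,0,0],[0,0,0],[0,0,0],[0,0,0]]'

```text
clock: 11.95
position: [0.4112, 0.3437, 0.2471]
tool_rot: [-1.569, -0.004, 2.973]
force: [1.1, 1.0, 0.7]
grip_width: 0.085
```

Run:
```python
from ov import *
a=grab('wrist','w7'); s=observe(); print(s['position'],s['force'])
cv2.imwrite('pics/c9.png',over('w7',(170,80,470,280),2,[((.4115,.344),.02,.084,(0,255,0))]))
```

```text
[0.41348408 0.34543549 0.25490428] [ 3.42714996  3.00316014 11.72462205]
```

View pics/c9.png

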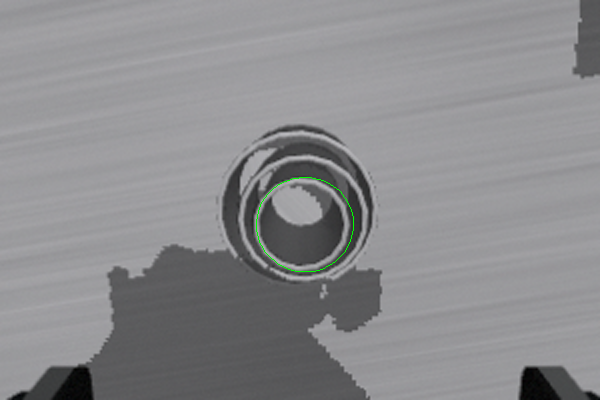

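All three rims are concentric, with the small one at the predicted nested height and place. I've now used all 12 picture views, so from here I measure by code. Next I move over the block.

apply_moves --jaw '[1,1,1,1,1]' --translation '[[0.017,-0.025,0.005],[0.034,-0.05,0.01],[0.051,-0.075,0.01],[0.068,-0.1,0.01],[0.085,-0.125,0.01]]' --angular '[[0,0,0],[0,0,0],[0,0,0],[0,0,0],[0,0,0]]'

```text
clock: 12.5
position: [0.4971, 0.218, 0.2557]
tool_rot: [-1.57, -0.003, 2.974]
force: [0.6, 1.1, -0.0]
grip_width: 0.0852
```

apply_moves --jaw '[1,1,1,1,1]' --translation '[[0.017,-0.025,0],[0.034,-0.05,0],[0.051,-0.075,0],[0.068,-0.1,0],[0.085,-0.125,0]]' --angular '[[0,0,0],[0,0,0],[0,0,0],[0,0,0],[0,0,0]]'

```text
clock: 13.0
position: [0.5821, 0.093, 0.2556]
tool_rot: [-1.57, -0.004, 2.974]
force: [0.2, -0.4, 0.0]
grip_width: 0.0857
```

apply_moves --jaw '[1,1,1,1,1]' --translation '[[0.015,-0.022,0],[0.029,-0.044,0],[0.029,-0.044,0],[0.029,-0.044,0],[0.029,-0.044,0]]' --angular '[[0,0,0],[0,0,0],[0,0,0],[0,0,0],[0,0,0]]'

```text
clock: 13.5
position: [0.6102, 0.051, 0.2553]
tool_rot: [-1.57, -0.004, 2.975]
force: [0.6, 0.3, 0.7]
grip_width: 0.0855
```

Run:
```python
from ov import *
d=grab('wrist','w8'); s=observe(); print(s['position'],s['tool_rot'],s['force'])
g=d['pixels'].max(2)
c=np.array([.6115,.0505]);a=np.radians(-9.65);ex=np.array([np.cos(a),np.sin(a)]);ey=np.array([-ex[1],ex[0]])
top=[np.r_[c+i*.028*ex+j*.008*ey,.153] for i,j in((1,1),(1,-1),(-1,-1),(-1,1))]
q=proj(d,top); print('pred',q.round(1).tolist())
x0,y0=q.min(0).astype(int)-25; x1,y1=q.max(0).astype(int)+25; x0,y0=max(x0,0),max(y0,0)
sub=g[y0:y1,x0:x1]
print(x0,y0)
for r in sub[::5]: print(' '.join('%3d'%v for v in r[::4]))
```

```text
[0.61021656 0.05109372 0.2552763 ] [-1.57011333 -0.00401964  2.97479143] [-0.88969573  0.71638645 -0.63307374]
pred [[310.8, 169.8], [335.8, 169.8], [334.9, 251.2], [311.4, 251.2]]
285 144
 77  75  68  77  78  67  76  79  71  77  79  69  79  79  68  72  78  71  70
185 188 186 187 188 189 185 188 188 187 189 197 191 191 189 189 196 196 187
185 186 187 165 186 189 184 187 190 187 189 196 191 189 188 190 195 196 188
183  88  23  11  10 160 183 186 188 186 188 195 191 190 187 189  24   4   6
174  69  25  21  22   8 181 185  61  52  79  84  80 185 186  99  24  22  11
181  81  81  83  77 112 181 105  15   7  11   7   6  49 186 155  86  84  77
180 178 130  96 144 187 179 102  32  28  28  31  34  21 185 189 153  85 107
180 181 182 183 182 186  99 102  27  27  28  33  30  20 181 186 189 187 186
178 180 182 181 180 185 110 104  26  30  30  30  31  21 182 186 186 185 184
179 109  17  15  19 158 124 103  24  33  29  29  32  23 182 185  23  13   4
178  69  80  61  44  65 108 104  24  31  30  31  30  13 181  87  20  44  67
179  87  83  81  77  76 160 104  27  28  28  29  31  23 182 113  83  82  76
[... 440 characters left out ...]
  77  67  68  68
 99  99 104  97  98 106  98 102   9  16  26  26  28  12 101 101 101  95 104
100 101 105 103  99 106  99 103  17  15   8  10  16  31 102 100 131 100 105
102 101 102 100 102 104 101 100  15  17  12  10  14  27 103 101 102 102 101
102 103 103 103 103 102 101 102  12  13  14  16   3  68 101 100 102 104 101
101 102 101 102 102 101 101 101 101 102 102 102 101 100 103 164 100  99 101
100 100 101 102 103 101 101 100 101  99 101 101 103 102 166 176 174 165 101
101  99 102 102 100 101 101 103 100 102 101 102 104 176 173 175 173 173 169
101 100 101  99 101  99 100 100 100 101 103 102 170 173 174 172 172 173 176
100 100 101  99 101  99 100 101 101 103 101 100 101 173 173 173 173 176 176
```

Bar edges agree with the prediction, except about 1.5 mm toward -y. I'll descend so the fingers straddle the bar and grip firmly.

apply_moves --jaw '[1,1,1,1,1]' --translation '[[0.001,-0.0015,-0.03],[0.001,-0.0015,-0.06],[0.001,-0.0015,-0.085],[0.001,-0.0015,-0.105],[0.001,-0.0015,-0.117]]' --angular '[[0,0,0],[0,0,0],[0,0,0],[0,0,0],[0,0,0]]'

```text
clock: 14.05
position: [0.6108, 0.0494, 0.1368]
tool_rot: [-1.569, -0.005, 2.975]
force: [0.3, 0.3, -0.4]
grip_width: 0.0854
```

apply_moves --jaw '[0.4,0.0,-0.2,-0.4,-0.5]' --translation '[[0,0,0],[0,0,0],[0,0,0],[0,0,0],[0,0,0]]' --angular '[[0,0,0],[0,0,0],[0,0,0],[0,0,0],[0,0,0]]' --newtons 40

```text
clock: 14.55
position: [0.6119, 0.0486, 0.1387]
tool_rot: [-1.57, -0.003, 2.974]
force: [0.0, 0.5, -0.7]
grip_width: 0.0215
```

apply_moves --jaw '[-0.6,-0.7,-0.8,-0.9,-1]' --translation '[[0,0,0],[0,0,0],[0,0,0],[0,0,0],[0,0,0]]' --angular '[[0,0,0],[0,0,0],[0,0,0],[0,0,0],[0,0,0]]' --newtons 110

```text
clock: 15.05
position: [0.6117, 0.0485, 0.1386]
tool_rot: [-1.57, -0.003, 2.973]
force: [-3.3, -1.1, 7.3]
grip_width: 0.0146
```

```bash
cat > rock.py <<'E'
# TCP motion (lateral along heater y, up) for alternating leans about the plate contacts
from h import *
a=np.radians(-9.65);ey=np.array([-np.sin(a),np.cos(a)]);ex=np.array([np.cos(a),np.sin(a)])
def rot(t):
    c,s=np.cos(t),np.sin(t);return np.array([[c,-s],[s,c]])
def plan(seq,p0,pz=.082,half=.035,n=5):
    # seq of target leans deg (+ = left side up); p0=(lateral,z) of TCP, lateral 0 = well centre
    p=np.array(p0);th=0.
    for t in seq:
        P=np.array([-half if t>th else half,pz]);st=p
        print('lean',th,'->',t)
        for k in range(1,n+1):
            q=P+rot(np.radians((t-th)*k/n))@(st-P); d=q-st
            ang=(t-th)*k/n
            print('  ',np.round([*(d[0]*ey),d[1]],4).tolist(),(ang*np.r_[ex,0]).round(2).tolist())
        p=q;th=t
    print('end',p)
E
python3 - <<'E'
from h import *; s=observe(); print(s['position'],s['tool_rot'],s['force'],s['moment'],s['grip_width'])
from rock import *
plan([5,-5,5,-5,5,0],(0,.138))
E
```

```text
[0.61169397 0.04850892 0.1386438 ] [-1.5698572  -0.0034768   2.97328898] [-3.25711124 -1.08878102  7.25859412] [-0.04912393  0.51347601 -0.20855484] 0.01456805571815927
lean 0.0 -> 5
   [-0.0002, -0.001, 0.0006] [0.99, -0.17, 0.0]
   [-0.0003, -0.0019, 0.0012] [1.97, -0.34, 0.0]
   [-0.0005, -0.0029, 0.0018] [2.96, -0.5, 0.0]
   [-0.0007, -0.0039, 0.0023] [3.94, -0.67, 0.0]
   [-0.0008, -0.0049, 0.0028] [4.93, -0.84, 0.0]
lean 5 -> -5
   [0.0003, 0.002, 0.0014] [-1.97, 0.34, -0.0]
   [0.0007, 0.0041, 0.0026] [-3.94, 0.67, -0.0]
   [0.0011, 0.0063, 0.0039] [-5.92, 1.01, -0.0]
   [0.0014, 0.0085, 0.005] [-7.89, 1.34, -0.0]
   [0.0018, 0.0107, 0.0061] [-9.86, 1.68, -0.0]
lean -5 -> 5
   [-0.0004, -0.0023, 0.0014] [1.97, -0.34, 0.0]
   [-0.0008, -0.0046, 0.0027] [3.94, -0.67, 0.0]
   [-0.0012, -0.0069, 0.0039] [5.92, -1.01, 0.0]
   [-0.0016, -0.0093, 0.005] [7.89, -1.34, 0.0]
   [-0.002, -0.0117, 0.0061] [9.86, -1.68, 0.0]
lean 5 -> -5
   [0.0004, 0.0025, 0.0014] [-1.97, 0.34, -0.0]
   [0.0008, 0.005, 0.0027] [-3.94, 0.67, -0.0]
   [0.0013, 0.0075, 0.0039] [-5.92, 1.01, -0.0]
   [0.0017, 0.0101, 0.005] [-7.89, 1.34, -0.0]
   [0.0022, 0.0128, 0.0061] [-9.86, 1.68, -0.0]
lean -5 -> 5
   [-0.0005, -0.0027, 0.0014] [1.97, -0.34, 0.0]
   [-0.0009, -0.0054, 0.0027] [3.94, -0.67, 0.0]
   [-0.0014, -0.0082, 0.004] [5.92, -1.01, 0.0]
   [-0.0019, -0.011, 0.0051] [7.89, -1.34, 0.0]
   [-0.0023, -0.0138, 0.0061] [9.86, -1.68, 0.0]
lean 5 -> 0
   [0.0002, 0.0014, 0.0007] [-0.99, 0.17, -0.0]
   [0.0005, 0.0029, 0.0014] [-1.97, 0.34, -0.0]
   [0.0007, 0.0043, 0.0021] [-2.96, 0.5, -0.0]
   [0.001, 0.0058, 0.0027] [-3.94, 0.67, -0.0]
   [0.0012, 0.0073, 0.0034] [-4.93, 0.84, -0.0]
end [0.00026637 0.16850451]
```

Gripped: width 14.6 mm on the 16 mm bar at 110 N. First lean, left side up, pivoting on the right plate.

apply_moves --jaw '[-1,-1,-1,-1,-1]' --translation '[[-0.0002,-0.001,0.0006],[-0.0003,-0.0019,0.0012],[-0.0005,-0.0029,0.0018],[-0.0007,-0.0039,0.0023],[-0.0008,-0.0049,0.0028]]' --angular '[[0.99,-0.17,0],[1.97,-0.34,0],[2.96,-0.5,0],[3.94,-0.67,0],[4.93,-0.84,0]]'

```text
clock: 15.55
position: [0.6108, 0.0434, 0.1411]
tool_rot: [-1.658, -0.004, 2.974]
force: [0.2, 1.3, 2.3]
grip_width: 0.0143
```

apply_moves --jaw '[-1,-1]' --translation '[[0,0,0],[0,0,0]]' --angular '[[0,0,0],[0,0,0]]'

```text
clock: 15.75
position: [0.6108, 0.0436, 0.1412]
tool_rot: [-1.657, -0.004, 2.973]
force: [-0.8, 0.2, 7.6]
grip_width: 0.0146
```

```bash
cat >> h.py <<'E'
from scipy.spatial.transform import Rotation as Ro
R0=Ro.from_euler('xyz',[-1.5698572,-.0034768,2.97328898])
def st():
    s=observe(); r=(Ro.from_euler('xyz',s['tool_rot'])*R0.inv()).as_rotvec(degrees=True)
    a=np.radians(-9.65); ey=np.array([-np.sin(a),np.cos(a)]); ex=np.array([np.cos(a),np.sin(a)])
    dp=s['position']-[.6117,.0485,.1386]
    print('t',s['clock'],'lat',round(dp[:2]@ey*1e3,1),'fwd',round(dp[:2]@ex*1e3,1),'up',round(dp[2]*1e3,1),'lean',round(r[:2]@ex,2),r.round(2),'F',s['force'].round(1),'M',s['moment'].round(2),s['grip_width'])
E
python3 -c "from h import *;st()"
```

```text
t 15.75 lat -5.0 fwd -0.0 up 2.6 lean 5.01 [ 4.95 -0.83 -0.01] F [-0.8  0.2  7.6] M [-0.6   0.4  -0.04] 0.014550597071795538
```

apply_moves --jaw '[-1,-1,-1,-1,-1]' --translation '[[0.0003,0.002,0.0014],[0.0007,0.0041,0.0026],[0.0011,0.0063,0.0039],[0.0014,0.0085,0.005],[0.0018,0.0107,0.0061]]' --angular '[[-1.97,0.34,0],[-3.94,0.67,0],[-5.92,1.01,0],[-7.89,1.34,0],[-9.86,1.68,0]]'

```text
clock: 16.25
position: [0.6124, 0.0541, 0.1465]
tool_rot: [-1.48, -0.004, 2.972]
force: [1.5, -4.3, -9.7]
grip_width: 0.015
```

Run:
```python
from h import *
st(); grab('wrist','w9'); grab('side','s9'); st()
```

```text
t 16.25 lat 5.6 fwd -0.2 up 7.9 lean -5.12 [-5.04  0.9  -0.03] F [ 1.5 -4.3 -9.7] M [ 0.49 -0.73 -0.05] 0.015014865392362716
t 16.35 lat 6.3 fwd -0.1 up 8.1 lean -5.13 [-5.05  0.89  0.08] F [ 0.9 -6.9  0.7] M [-0.95 -0.17 -0.14] 0.014387867765608396
```

```bash
cat >> h.py <<'E'
def heat(f):
    a=load('side0')['pixels'];b=load(f)['pixels']
    for (x0,y0,x1,y1) in((268,215,310,275),(335,235,372,285),(290,195,310,215)):
        A,B=[np.float32(cv2.cvtColor(i,cv2.COLOR_RGB2GRAY)) for i in(a,b)]
        T=A[y0:y1,x0:x1]; S=B[y0-6:y1+6,x0-6:x1+6]
        r=cv2.matchTemplate(S,T,cv2.TM_CCOEFF_NORMED); m=cv2.minMaxLoc(r)
        x,y=m[3]; sx=sy=0
        if 0<x<12 and 0<y<12:
            q=lambda l,c,h:(l-h)/(2*(l-2*c+h))
            sx=q(r[y,x-1],r[y,x],r[y,x+1]); sy=q(r[y-1,x],r[y,x],r[y+1,x])
        print('heat',x-6+round(float(sx),2),y-6+round(float(sy),2),round(m[1],3))
E
python3 -c "from h import *;heat('s9');heat('s1')"
```

```text
heat -0.69 -0.16 0.926
heat -0.29 0.09 0.531
heat -3.63 4.14 0.423
heat 0.0 -0.01 0.997
heat -0.3 0.21 0.722
heat 0.01 0.05 0.997
```

apply_moves --jaw '[-1,-1,-1,-1,-1]' --translation '[[-0.0004,-0.0023,0.0014],[-0.0008,-0.0046,0.0027],[-0.0012,-0.0069,0.0039],[-0.0016,-0.0093,0.005],[-0.002,-0.0117,0.0061]]' --angular '[[1.97,-0.34,0],[3.94,-0.67,0],[5.92,-1.01,0],[7.89,-1.34,0],[9.86,-1.68,0]]'

```text
clock: 16.85
position: [0.6104, 0.0428, 0.1524]
tool_rot: [-1.658, -0.004, 2.974]
force: [4.3, 1.5, -13.7]
grip_width: 0.0147
```

Run:
```python
from h import *
st(); grab('wrist','w10'); grab('side','s10'); st(); heat('s10')
```

```text
t 16.85 lat -5.8 fwd -0.4 up 13.8 lean 5.08 [ 5.01 -0.81  0.04] F [  4.3   1.5 -13.7] M [-0.95 -0.78 -0.06] 0.014657137732279057
t 16.95 lat -6.7 fwd -0.3 up 14.1 lean 5.07 [ 5.01 -0.8  -0.08] F [ 2.4  2.8 -8.4] M [ 0.47 -0.69  0.02] 0.014479951840086389
heat 0.3 -0.17 0.928
heat -0.25 -0.06 0.544
heat 0.06 -3.2 0.451
```

apply_moves --jaw '[-1,-1,-1,-1,-1]' --translation '[[0.0004,0.0025,0.0014],[0.0008,0.005,0.0027],[0.0013,0.0075,0.0039],[0.0017,0.0101,0.005],[0.0022,0.0128,0.0061]]' --angular '[[-1.97,0.34,0],[-3.94,0.67,0],[-5.92,1.01,0],[-7.89,1.34,0],[-9.86,1.68,0]]'

```text
clock: 17.45
position: [0.6125, 0.0553, 0.1589]
tool_rot: [-1.479, -0.004, 2.973]
force: [-0.2, -2.7, -0.9]
grip_width: 0.0147
```

Run:
```python
from h import *
st(); grab('wrist','w11'); grab('side','s11'); st(); heat('s11')
```

```text
t 17.45 lat 6.8 fwd -0.3 up 20.3 lean -5.18 [-5.1   0.92 -0.01] F [-0.2 -2.7 -0.9] M [-0.94  0.03 -0.07] 0.01465306472634058
t 17.55 lat 7.0 fwd -0.2 up 20.7 lean -5.23 [-5.15  0.91  0.1 ] F [-3.2 -6.2  5. ] M [-2.56  0.67 -0.16] 0.01484111697273651
heat -0.28 -0.14 0.902
heat -0.26 0.05 0.523
heat -3.66 1.58 0.413
```

apply_moves --jaw '[-1,-1,-1,-1,-1]' --translation '[[-0.0005,-0.0027,0.0014],[-0.0009,-0.0054,0.0027],[-0.0014,-0.0082,0.004],[-0.0019,-0.011,0.0051],[-0.0023,-0.0138,0.0061]]' --angular '[[1.97,-0.34,0],[3.94,-0.67,0],[5.92,-1.01,0],[7.89,-1.34,0],[9.86,-1.68,0]]'

```text
clock: 18.05
position: [0.6105, 0.0414, 0.166]
tool_rot: [-1.658, -0.003, 2.974]
force: [-4.2, -2.7, 7.1]
grip_width: 0.0146
```

Run:
```python
from h import *
st(); grab('wrist','w12'); grab('side','s12'); st(); heat('s12')
```

```text
t 18.05 lat -7.2 fwd -0.0 up 27.4 lean 5.05 [ 4.98 -0.85  0.02] F [-4.2 -2.7  7.1] M [-0.91  1.02 -0.02] 0.014600996079403952
t 18.15 lat -7.7 fwd 0.0 up 27.5 lean 5.1 [ 5.02 -0.86 -0.08] F [-2.8  0.8  5.8] M [-0.45  0.73 -0.02] 0.01460795868663331
heat 0.14 -0.08 0.893
heat -0.25 -0.06 0.551
heat 0.0 -6.0 0.437
```

apply_moves --jaw '[-1,-1,-1,-1,-1]' --translation '[[0.0002,0.0014,0.0007],[0.0005,0.0029,0.0014],[0.0007,0.0043,0.0021],[0.001,0.0058,0.0027],[0.0012,0.0073,0.0034]]' --angular '[[-0.99,0.17,0],[-1.97,0.34,0],[-2.96,0.5,0],[-3.94,0.67,0],[-4.93,0.84,0]]'

```text
clock: 18.65
position: [0.6116, 0.0496, 0.1686]
tool_rot: [-1.568, -0.004, 2.974]
force: [-0.5, 0.9, -6.2]
grip_width: 0.0142
```

apply_moves --jaw '[-1,-1,-1,-1,-1]' --translation '[[0,0,0],[0,0,0],[0,0,0],[0,0,0],[0,0,0]]' --angular '[[0,0,0],[0,0,0],[0,0,0],[0,0,0],[0,0,0]]'

```text
clock: 19.15
position: [0.6117, 0.0487, 0.1687]
tool_rot: [-1.57, -0.004, 2.973]
force: [-0.2, 0.5, -5.5]
grip_width: 0.0144
```

Run:
```python
from h import *
st()
for i in range(3): grab('wrist','w13'); st()
grab('side','s13'); heat('s13'); st()
```

```text
t 19.15 lat 0.2 fwd -0.1 up 30.1 lean -0.01 [-0.    0.02 -0.01] F [-0.2  0.5 -5.5] M [ 0.04 -0.06  0.03] 0.014379540645024225
t 19.2 lat 0.2 fwd -0.1 up 30.2 lean -0.01 [-0.    0.02 -0.  ] F [-0.1  1.2 -5.4] M [-0.   -0.03  0.  ] 0.014301665037284871
t 19.25 lat 0.3 fwd -0.1 up 30.1 lean -0.01 [-0.    0.02 -0.  ] F [ 0.9  0.2 -5.9] M [-0.01 -0.    0.06] 0.01466626290248291
t 19.3 lat 0.3 fwd -0.1 up 30.1 lean -0.01 [-0.    0.02  0.  ] F [-0.4  0.2 -5. ] M [ 0.01 -0.    0.01] 0.01456766281208955
heat 0.1 -0.11 0.899
heat -0.32 0.25 0.553
heat -2.01 -4.45 0.422
t 19.35 lat 0.4 fwd -0.1 up 30.1 lean -0.01 [-0.    0.02  0.01] F [-0.6  0.3 -5.7] M [-0.01 -0.01 -0.02] 0.014363151852170476
```

Settled force is -5.5 N (the block's weight) with zero moment, so the block is free. I'll raise it another 16 mm straight up.

apply_moves --jaw '[-1,-1,-1,-1,-1]' --translation '[[0,0,0.003],[0,0,0.007],[0,0,0.011],[0,0,0.014],[0,0,0.016]]' --angular '[[0,0,0],[0,0,0],[0,0,0],[0,0,0],[0,0,0]]'

```text
clock: 19.85
position: [0.6118, 0.049, 0.1852]
tool_rot: [-1.57, -0.003, 2.974]
force: [-0.6, 0.1, -5.1]
grip_width: 0.0145
```

apply_moves --jaw '[-1,-1,-1,-1,-1]' --translation '[[0,0,0.016],[0,0,0.016],[0,0,0.016],[0,0,0.016],[0,0,0.016]]' --angular '[[0,0,0],[0,0,0],[0,0,0],[0,0,0],[0,0,0]]'

```text
clock: 20.35
position: [0.6114, 0.049, 0.2001]
tool_rot: [-1.569, -0.005, 2.974]
force: [0.4, -0.6, -5.9]
grip_width: 0.0146
```

My second call repeated the shift, so the block is now 31 mm above the deck. I'll ease it back 15 mm, which is still clear of the well.

apply_moves --jaw '[-1,-1,-1,-1,-1]' --translation '[[0,0,-0.003],[0,0,-0.007],[0,0,-0.011],[0,0,-0.014],[0,0,-0.015]]' --angular '[[0,0,0],[0,0,0],[0,0,0],[0,0,0],[0,0,0]]'

```text
clock: 20.85
position: [0.6115, 0.0489, 0.1852]
tool_rot: [-1.569, -0.004, 2.974]
force: [0.2, 0.3, -6.0]
grip_width: 0.0144
```

apply_moves --jaw '[-1,-1,-1,-1,-1]' --translation '[[0,0,0],[0,0,0],[0,0,0],[0,0,0],[0,0,0]]' --angular '[[0,0,0],[0,0,0],[0,0,0],[0,0,0],[0,0,0]]'

```text
clock: 21.35
position: [0.6117, 0.049, 0.1858]
tool_rot: [-1.57, -0.004, 2.974]
force: [0.7, -0.5, -5.8]
grip_width: 0.0146
```

Run:
```python
from ov import *
st(); d=grab('side','s14'); w=grab('wrist','w14'); t=grab('top','t14'); heat('s14'); st()
# block pose from side view: sharpen by comparing bright/dark along predicted block edges
p=observe()['position'];a=np.radians(-9.65);ex=np.array([np.cos(a),np.sin(a),0]);ey=np.array([-ex[1],ex[0],0])
o=np.array([p[0],p[1],p[2]-.1386+.06])
for nm,dd in(('side',d),('wrist',w)):
    g=dd['pixels'].max(2)
    for zz in(0,.045):
        for i in(1,-1):
            e=[]
            for j in np.linspace(-.8,.8,5):
                q=proj(dd,o+i*.038*ex+j*.035*ey+[0,0,zz])[0]; e.append(q.round(0).astype(int).tolist())
            print(nm,zz,i,e)
q=proj(d,o+.035*ey)[0].round().astype(int)
print(q)
for r in range(q[1]-40,q[1]+25,2): print(r,' '.join('%3d'%v for v in d['pixels'].max(2)[r,q[0]-32:q[0]+33:3]))
```

```text
t 21.35 lat 0.5 fwd -0.1 up 47.2 lean -0.01 [-0.    0.01  0.02] F [ 0.7 -0.5 -5.8] M [ 0.   -0.03  0.02] 0.014630748012903639
heat -0.18 -0.15 0.87
heat -0.34 0.23 0.543
heat -1.0 -6.0 0.396
t 21.5 lat 0.5 fwd -0.1 up 47.2 lean -0.01 [-0.    0.01  0.02] F [ 0.4  0.5 -6.1] M [ 0.01  0.03 -0.02] 0.014532233281136876
side 0 1 [[301, 213], [300, 216], [298, 220], [296, 223], [295, 226]]
side 0 -1 [[324, 219], [323, 223], [322, 226], [320, 229], [319, 233]]
side 0.045 1 [[301, 203], [299, 207], [298, 210], [296, 213], [295, 217]]
side 0.045 -1 [[325, 210], [324, 213], [322, 217], [321, 220], [319, 223]]
wrist 0 1 [[372, 162], [347, 162], [323, 162], [298, 162], [274, 162]]
wrist 0 -1 [[367, 283], [345, 283], [323, 283], [300, 283], [278, 283]]
wrist 0.045 1 [[385, 177], [354, 177], [323, 177], [292, 177], [260, 177]]
wrist 0.045 -1 [[378, 324], [350, 324], [323, 324], [295, 324], [268, 324]]
[306 231]
191 169 165 168 167 167 164 164 165 162 148  57  62  53  56  52 152 169 167 166 168 165 171
193 168 161 162 167 166 167 166 166 164 165  59  71  52  57  70 168 165 167 168 169 168 169
195 16
[... 2145 characters left out ...]
 187 185 187 161 120 127 120 118 127 124 122 120 127 120
243 176 186 184 184 187 186 186 186 188 186 186 182 123 125 123 119 120 123 120 122 119 123
245 183 184 184 186 186 188 183 185 183 184 184 179 122 124 120 122 122 125 123 123 120 121
247 144 176 185 188 187 182 186 185 184 188 186 165 120 121 122 118 120 121 123 122 123 124
249 119 118 135 170 184 186 183 189 183 184 188 182 148 123 124 120 121 122 120 123 121 122
251 122 119 114 113 129 158 178 187 185 186 185 185 161 124 121 121 120 128 121 120 120 120
253 126 123 118 116 106 109 121 147 173 183 187 187 150 122 121 121 122 121 118 124 123 124
255 129 115 116 120  99  91 112 116 117 137 170 186 129 124 123 119 126 124 123 123 121 122
```

Run:
```python
from h import *
print(workorder.job_done()); st()
```

```text
the job is handed in; nothing more can be done
None
the job is handed in; nothing more can be done
```

The job is handed in: both beakers are nested, and the block is out of its well and still held, level. It took about 21.5 s on the robot clock.

**Beakers:** I put the middle beaker in the big one first, then the small one in the middle one. The last wrist picture showed all three rims concentric, with the small one at its nested height.

**Block:** I gripped the bar at 110 N and rocked it about ±5°, with five leans pivoting on alternate plates. It came free, and the settled vertical force was about −5.5 N, which is the block's own weight.

**Last checks:**
- **Block:** lean was about 0° and moment about 0. Its underside is about 17 mm above the deck, and its bottom edge in the side picture lies within a pixel or so of the prediction.
- **Heater:** the patch of it I could track best stayed within about 0.2 px of its start position (0.87 match score). During one lean that patch read −0.7 px, at a time when shadows were moving, and later readings came back. The other two patches were mostly hidden by the arm and shadows and gave poor matches (0.4–0.55), so they tell nothing either way.
- **Errors on the way:** one carry move stopped short and I corrected it. I also raised the block 15 mm too far by repeating a shift and eased it back; it stayed clear of the well.
- **Not re-checked:** I did not look at the nested beakers again after lifting the block. I also took no end-of-job check of the bystanders.

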